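# Fit and hold the hinge pin of the blade-lapping arm

### The job

The swing arm of the blade-lapping unit needs its hinge pin: pull the long pin with the red knob straight up off the parking rail, out of its sprung catch, and leave the short pin with the black knob where it is. Thread the red pin upright down through the upper brass bush and on through the lower one, and press it fully home, until its collar sits on the upper bush and the sprung cup underneath is pushed down. Finish still gripping the pin and holding it down there, so that I can tighten the clamp screw; if you let go, the spring lifts it again.

Things in the scene. Friction and masses are not known exactly. Their poses are not given: they have to be found in the camera images.
- hinge_pin_knob (a point): Centre of the red knob of the long hinge pin, on its axis, z up along the pin. The pin is one rigid steel part, about 0.16 kg, upright in either place of the parking rail at the start. Round knob 24 mm diameter, 44 mm tall (22 mm above and below this point), to be gripped from above at any yaw; below it a neck 19 mm in diameter, 7 mm long. Shoulder 42 mm, tip 137 mm below this point.
- hinge_pin_shoulder (a point): Centre of the flat underside of the red pin's collar, 42 mm below the knob's centre. The collar is 27 mm in diameter, 4 mm thick, with a 9 mm cone up to the neck. It rests on the rail at the start and belongs on the upper bush's top face at the end.
- hinge_pin_tip (a point): Centre of the lower end of the red pin's shank, 95 mm below the shoulder. The shank is plain, 14 mm in diameter, its last 9 mm tapering to 7 mm.
- stop_pin_knob (a point): Centre of the black knob of the short pin that stands in the rail's other place, 96 mm from the red one (same knob, collar and shank diameter, shank 60 mm long). To be left there.
- rail_top (a point): Fixed parking rail, steel bar 60 x 170 mm on two end plates. This point is on its top face, 115 mm above the table, midway between its two holes (17 mm, at y = +48 and -48 mm), from which the pins hang by their collars. x points from the pins to the catches (away from the robot at yaw 0), y along the bar, z up.
- catch_nose (a point): Sprung catch of the rail's +y hole: a round plunger nose 15 mm above the bar overhangs the collar from +x; the -y hole has one like it. Housing up to 25 mm above the bar, 15 to 60 mm behind the pin's axis. It presses sideways with 6 to 8 N; a straight upward pull of about 4 to 12 N pushes it back. The collar is past it after 25 mm, the tip out of the hole after 100 mm.
- upper_bush (a point): Centre of the top face of the upper brass bush of the hinge bracket (fixed), 110 mm above the table, z up along the bushes' common axis. Bore 16 mm, 18 mm long, mouth flared to 22 mm over the top 3 mm, top face 33 mm wide. x points to the lapping plate (116 mm disc, 125 mm away, top at 50 mm); the bracket's spine is 26 to 44 mm to the +y side. Nothing of the unit is higher than this point.
- lower_bush (a point): Centre of the top face of the lower brass bush, 54 mm below the upper one's, same axis, bore, flare and length. Between the two lies the eye of the swing arm (bore 21 mm, same axis), which the pin passes freely.
- swing_arm (a joint): Angle of the swing arm about the hinge axis, rad, stiff, -0.35 to 0.35; it may stand or move anywhere.
- thrust_cup (a joint): Sprung cup under the lower bush on the same axis: 0 raised (its top 83 mm below the upper bush's top face), grows downwards in m, up to 0.014. It takes about 3 N to start moving and 8 N at 0.012, where the pin's collar meets the upper bush.
- bench_grinder_grey: Grey bench grinder, fixed, in the middle of the table between the rail and the lapping unit; origin at its foot. It reaches 260 mm above the table, x from -131 to +131 mm and y from -210 (bare spindle end) to +203 mm (wheel guard); the carried pin must pass over it or round its front.
Mind the look-alikes: they are no part of the job. What is shaped like the part that bears hinge_pin_knob but blue or turquoise is not meant.

How it is judged:
By the outcome, as a careful person would: the job done as asked, in the order asked, and still so for the second after the job is handed in, while the arm keeps its last pose, push and grip.
It also fails if it takes over 48 s, if anything falls off the work surface, if the arm or the gripper's body presses on something with over 40 N, if the wrist force passes 120 N, or if a joint passes its speed limit or range.

### The arm

A 6-joint arm with a two-finger parallel gripper is mounted at the origin on a cart in front of the work surface, level with it; the furniture and walls round the work are solid. World frame = base frame: x ahead of the robot, y to its left, z up, the work surface at z = 0. Lengths are in m, angles in degrees, forces in N, time in s.
With the tool pointing down it reaches from about 0.35 to 0.875 m from the base axis. Payload 15.5 kg.
Tool frame: the origin (TCP) lies midway between the tips of the shut fingers; the grasp point (between the pads) lies 19 mm behind it (env.tcp_to_grasp is the distance from the TCP to the grasp point, in m); z points along the fingers, y is the direction in which the jaws open and shut (so a half turn about z gives the same grasp; the last joint's range is limited). The gripper opens to 85 mm and grips with 20 to 120 N. Pads are 22 mm wide; open, the fingers measure 114 mm over their backs; the gripper's body (76 mm by 85 mm) begins 54 mm behind the grasp point. The pads swing forward as they close: fully open they stand 13 mm farther back than shut.
Start: joints at [-82.076, 28.281, 77.091, -0, 74.628, -5.472], TCP at [0.145, -0.608, 0.231] pointing down, gripper open.
Joint ranges: [-166.48, 166.48], [-47.26, 123.95], [12.59, 153.08], [-70.14, 250.14], [6.76, 159.57], [-176.63, 176.63]. Speed limits (degrees/s): [108.29, 108.29, 147.25, 172.46, 172.46, 172.46].

### API

Orientations are given as [roll, pitch, yaw] about the fixed x, y, z axes, in that order (R = Rz(yaw) Ry(pitch) Rx(roll)).
In Python, from plant import get_obs, optics, ticket, env gives the robot as it stands.
- The arm moves only by the tool servo_tool, never from a script. Its argument "rows" is a list of rows, each a list of 3 entries, a list of its own where there are three numbers: the shift along the tool's x, y, z in m, then the turn, a rotation vector about the tool's x, y, z in rad, then the finger opening in m, from 0 to 0.0854. A call has 1 to 20 rows; each row shifts and turns the commanded pose from where the row before left it, along the tool's axes as they then stand; what a row does not reach is not made up. A row lasts 1/12 s, in which the tool goes at most 41.7 mm and 7.16 degrees, less where a joint would pass 70% of its speed; a pose out of reach is approached as far as the arm can. A call is refused whole if a number of a shift passes 0.0417 or a number of a turn 0.125, either way. A call with a gripper value outside its range is refused whole. The fingers move at their own pace and stop on an object; the grip force is fixed at half the most. Time passes only in rows, so rows that do not move let the fingers close. It gives the time, the measured TCP pose, the force and the opening at its end, in the units of the state.
- get_obs(): the state, without advancing time (a new reading comes with each control period).
- optics.get_image(name): name is "side" or "top" or "wrist"; returns (picture, depth): 384x512x3 uint8, red, green, blue; 384x512 float32, m along the optical axis (not along the pixel's ray), 0 where there is no reading.
- optics.camera_info(name): a dict with "fovy" (degrees; the focal length in pixels is half the picture's height over the tangent of half this angle, whatever the lens; pixels are square), "cx", "cy" (the principal point, pixels), "pose" (4x4, takes a point from camera to world coordinates). Camera axes: x right, y up, looking along -z (the intrinsics and any distortion apply to the point x, -y, -z); pixel columns grow to the right and rows downward; lengths in m; the calibration is good to about 2 mm. A picture is of the moment at which its call begins: read the wrist's pose just before it. camera_info takes no time and is no camera call; for the wrist camera it gives the pose at the moment of the call.
- ticket.job_done(): hands the job in, once; it reports no verdict.
The state is a dict: "time_s": time; "joints": joint angles; "dq": joint speeds; "joint_efforts": joint torques, N m; "tcp_pos": TCP position; "tcp_rot": TCP orientation; "wrist_force": force on the tool from outside, world axes, zero at the start; "wrist_torque": the same for the moment, N m; "gripper_width": finger opening in m.
Only numpy, scipy, OpenCV 4.12 (cv2) and the standard library are available. Lean on these libraries where they do the work, as an engineer would, in place of code of your own. Each camera call takes 0.05 s, during which the arm holds its last target.

## Working session

There is one attempt and no reset: what is moved stays moved. The work goes in short steps, Python scripts to look and compute and a tool call to move; the robot and the scene stay as the last step left them, time stands still between calls to the robot, and variables do not carry over. Pictures are saved under pics/ and viewed, and the job is handed in when it is done.

Besides the shell and the picture viewer there is one more tool, called after "Emit:" as name([rows], argument=value, ...), one row to a line, values as JSON. servo_tool: Moves the arm, as the interface text tells. Its arguments: {"type":"object","properties":{"rows":{"type":"array"}},"required":["rows"]}

```bash
ls; mkdir -p pics
cat > h.py <<'E'
import numpy as np, cv2
from plant import get_obs, optics, ticket, env
def cam(n):
    i=optics.camera_info(n); return i
def snap(n,tag):
    i=optics.camera_info(n); p,d=optics.get_image(n)
    np.savez(f'pics/{tag}.npz',p=p,d=d,pose=i['pose'],f=192/np.tan(np.radians(i['fovy'])/2),cx=i['cx'],cy=i['cy'])
    cv2.imwrite(f'pics/{tag}.png',p[:,:,::-1]); return i
def load(tag):
    return np.load(f'pics/{tag}.npz')
def world(tag):
    z=load(tag); d=z['d']; v,u=np.mgrid[:384,:512]
    X=np.stack([(u-z['cx'])/z['f']*d,-(v-z['cy'])/z['f']*d,-d,np.ones_like(d)],-1)
    return (X@z['pose'].T)[...,:3],z['p'],d
E
python3 - <<'E'
from h import *
o=get_obs(); print(o)
for n in ['side','top','wrist']:
    i=snap(n,n+'0'); print(n,i)
print(env.tcp_to_grasp)
E
```

```text
pics
{'time_s': 0.0, 'joints': array([-8.20772553e+01,  2.83164514e+01,  7.71284089e+01,  1.04045712e-03,
        7.46275512e+01, -5.47189284e+00]), 'dq': array([-0.09449152,  0.04099546,  0.0845324 , -0.01801029,  0.01488987,
       -0.05370482]), 'joint_efforts': array([ 5.36166204e-03, -8.82156658e+01, -3.83869493e+01,  2.00356039e-04,
        1.00293200e-02, -3.79209598e-05]), 'tcp_pos': array([ 0.1447421 , -0.60763217,  0.23067569]), 'tcp_rot': array([-1.79928014e+02, -7.90327888e-03,  1.33943561e+01]), 'wrist_force': array([-0.54253709, -0.74594497,  1.00292473]), 'wrist_torque': array([-0.03640426,  0.02369441, -0.00132937]), 'gripper_width': 0.08568191630906834}
side {'fovy': 45.82601663692256, 'cx': 252.0297688247401, 'cy': 193.01558971281793, 'pose': array([[ 0.43096736,  0.38226922, -0.81739671, -0.41291789],
       [-0.90234915,  0.18834695, -0.38767441, -0.46074488],
       [ 0.00575818,  0.90465224,  0.42611169,  0.57378015],
       [ 0.        ,  0.        ,  0.        ,  1.        ]])}
top {'fovy': 49.95120559218749, 'cx': 254.28991766410797, 'cy': 193.64968449865037, 'pose': array([[ 0.00864648,  0.99861612, -0.05187566,  0.44521543],
       [-0.99993706,  0.00826374, -0.00758804, -0.05933762],
       [-0.00714885,  0.05193801,  0.99862472,  1.06973592],
       [ 0.        ,  0.        ,  0.        ,  1.        ]])}
wrist {'fovy': 61.7625539592388, 'cx': 254.65618733304692, 'cy': 189.24067614451, 'pose': array([[ 0.23224618,  0.93574919,  0.26539625,  0.21125905],
       [-0.97265623,  0.22378428,  0.06213252, -0.59170487],
       [-0.00125106, -0.27256936,  0.96213532,  0.37350486],
       [ 0.        ,  0.        ,  0.        ,  1.        ]])}
0.0187
```

View pics/side0.png

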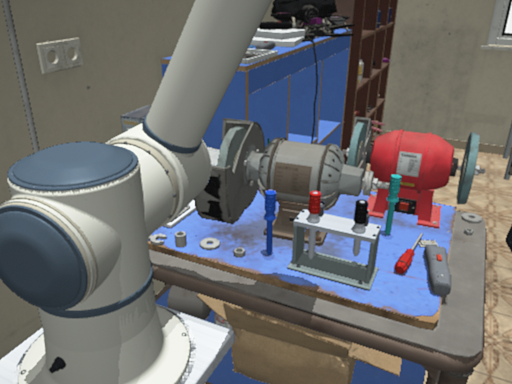

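View pics/top0.png

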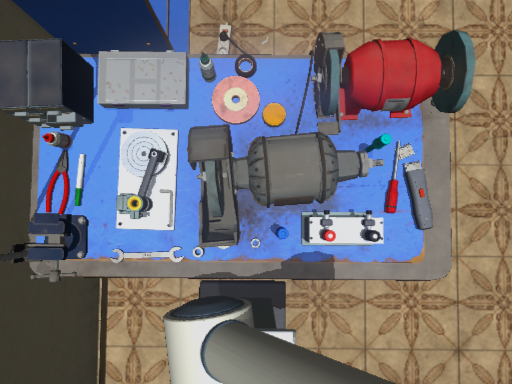

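View pics/wrist0.png

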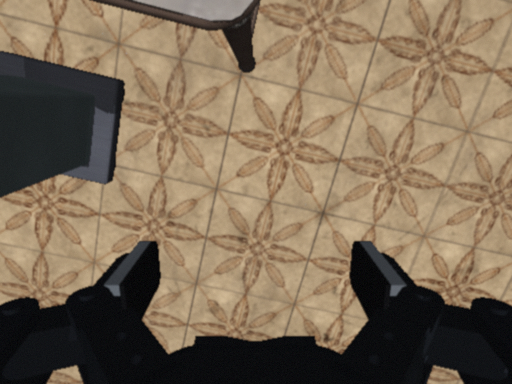

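The top view shows the red knob at about (330,236), the black knob at (374,237), the brass bush at (135,203), and the blue and turquoise look-alikes at (281,231) and (381,142). The side view shows the red knob at (315,203), the black one at (361,212), blue at (270,220) and turquoise at (391,205). Only (330,236) is red and sits in the rail, so it fits.

Run:
```python
from h import *
W,p,d=world('top0')
hsv=cv2.cvtColor(p,cv2.COLOR_RGB2HSV)
def rep(n,m):
    q=W[m]; print(n,m.sum(),np.round(np.median(q,0),4),np.round(q.min(0),3),np.round(q.max(0),3))
v,u=np.mgrid[:384,:512]
def box(a,b,c,e): return (u>=a)&(u<b)&(v>=c)&(v<e)
red=((hsv[...,0]<8)|(hsv[...,0]>172))&(hsv[...,1]>150)
m=red&box(315,345,222,250); rep('red',m); m2=m&(W[...,2]>0.165); rep('redtop',m2)
m=box(360,390,222,250)&(W[...,2]>0.165);rep('black',m); print('pix',u[m].mean(),v[m].mean())
m=box(298,390,205,250)&(abs(W[...,2]-.115)<.006);rep('rail',m)
m=box(298,390,205,250)&(abs(W[...,2]-.138)<.008);rep('housing',m)
y=(hsv[...,0]>18)&(hsv[...,0]<35)&(hsv[...,1]>120)&box(120,150,190,218); rep('brass',y); y2=y&(abs(W[...,2]-.11)<.008); rep('brasstop',y2); print(u[y2].mean(),v[y2].mean())
m=box(185,390,110,250)&(W[...,2]>.2); rep('grinder',m)
s=p[190:218,118:152][:,:,::-1]; s2=p[205:255,295:395][:,:,::-1]
cv2.imwrite('pics/c1.png',np.hstack([cv2.resize(s,(340,280),interpolation=2),cv2.resize(s2,(440,280)[:2],interpolation=2)]))
zs=W[190:218:2,120:152:2,2]; print(np.round(zs*1000).astype(int))
```

```text
red 74 [ 0.4035 -0.2119  0.1784] [ 0.393 -0.225  0.156] [ 0.414 -0.204  0.184]
redtop 72 [ 0.4037 -0.2119  0.1785] [ 0.393 -0.225  0.165] [ 0.414 -0.204  0.184]
black 125 [ 0.4046 -0.3101  0.1791] [ 0.391 -0.323  0.165] [ 0.445 -0.059  1.07 ]
pix 373.96 235.448
rail 1416 [ 0.4151 -0.2633  0.1154] [ 0.383 -0.35   0.109] [ 0.443 -0.179  0.121]
housing 295 [ 0.4334 -0.2282  0.1375] [ 0.395 -0.323  0.13 ] [ 0.459 -0.204  0.145]
brass 121 [0.4711 0.2304 0.1098] [0.457 0.213 0.057] [0.487 0.244 0.115]
brasstop 113 [0.4709 0.2297 0.1101] [0.457 0.213 0.104] [0.487 0.244 0.115]
133.84070796460176 202.75221238938053
grinder 6864 [ 0.5504 -0.0846  0.2228] [ 0.377 -0.228  0.2  ] [0.634 0.086 1.07 ]
[[  11   12   12   13   16   13   13   15   13   14   81   82   84   80
    13   12]
 [  19   15   10   14   12   17   13   15   13   84   82   83   84   74
    10   16]
 [  17   23   20   25   22   25   25   22   11   83   82   83   82   15
    17   15]
 [ 108  109  109  108  109  108  111  110  111  110  105   83   85   12
    10   14]
 [ 109  110  107  109  106  109  109  110  108  114  109  103   72   52
    45   12]
 [ 109  113  106  106  107  108  108   94   71  112  108  108   94   64
    55   14]
 [ 111  109  109  109  112  108  103   80   62  104  110  110   99   70
    52   44]
 [ 107  111  108  106  111  111  101   78   59  108  110  108   99   72
    57   45]
 [ 109  110  109  107  109  109  108  105  105  113  110  106   86   67
    55   15]
 [ 112  109  108  108  109  110  111  112  108  110  107  101   71   52
    46   15]
 [  26   94   89  107  107  107  108  108  111  109   94   67   59   46
    19   12]
 [  24   20   21   25   27  108  111  108  110  105   99   13   14   12
    10   12]
 [  11   11   12   14   11  104  103  106  108  106  106  102   11   11
    12   15]
 [  13   12   10   13    8  109  107 1070  107  108  102  100   16   12
    10   12]]
```

View pics/c1.png

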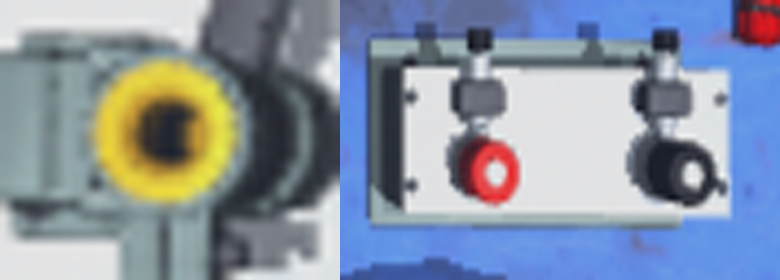

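Heights agree with the description: knob top 0.179 m, rail 0.115, bush top 0.110. I'll move above the red knob with yaw 0, so tool x = world x, tool y = −world y and tool z = down.

Emit:
servo_tool([
  [[0,0,0],[0,0,0.117],0.085],
  [[0,0,0],[0,0,0.117],0.085],
  [[0.009,-0.014,-0.002],[0,0,0],0.085],
  [[0.0185,-0.028,-0.002],[0,0,0],0.085],
  [[0.0185,-0.028,-0.002],[0,0,0],0.085],
  [[0.0185,-0.028,-0.002],[0,0,0],0.085],
  [[0.0185,-0.028,-0.002],[0,0,0],0.085],
  [[0.0185,-0.028,-0.002],[0,0,0],0.085],
  [[0.0185,-0.028,-0.002],[0,0,0],0.085],
  [[0.0185,-0.028,-0.002],[0,0,0],0.085],
  [[0.0185,-0.028,-0.002],[0,0,0],0.085],
  [[0.0185,-0.028,-0.002],[0,0,0],0.085],
  [[0.0185,-0.028,-0.002],[0,0,0],0.085],
  [[0.0185,-0.028,-0.002],[0,0,0],0.085],
  [[0.0185,-0.028,-0.002],[0,0,0],0.085],
  [[0.0185,-0.028,-0.002],[0,0,0],0.085],
  [[0.0185,-0.028,-0.002],[0,0,0],0.085],
  [[0.009,-0.014,-0.002],[0,0,0],0.085],
  [[0,0,0],[0,0,0],0.085],
])

```text
time_s: 1.73
tcp_pos: [0.4233, -0.1855, 0.2635]
tcp_rot: [-180.0, -0.0, 0.2]
wrist_force: [0.1, 0.1, -0.3]
gripper_width: 0.085
```

Run:
```python
from h import *
o=get_obs(); print(o['time_s'],o['tcp_pos'],o['tcp_rot'],o['joints'],o['wrist_force'],o['wrist_torque'])
snap('wrist','w1')
W,p,d=world('w1')
hsv=cv2.cvtColor(p,cv2.COLOR_RGB2HSV)
red=((hsv[...,0]<8)|(hsv[...,0]>172))&(hsv[...,1]>150)
v,u=np.mgrid[:384,:512]
m=red&(abs(W[...,2]-.179)<.004); q=W[m]
print(m.sum(),q.mean(0),q.min(0),q.max(0),u[m].mean(),v[m].mean())
```

```text
1.7333 [ 0.42327974 -0.18545453  0.26352251] [-1.79972893e+02 -3.55894387e-02  1.60246966e-01] [-3.11005243e+01  1.30643199e+01  9.63785428e+01  4.41624055e-02
  7.05407869e+01  5.87245141e+01] [ 0.10793727  0.08610854 -0.30725965] [-0.02166062  0.01758458  0.02144434]
553 [ 0.40344135 -0.2155123   0.17881281] [ 0.39118797 -0.22751062  0.17514706] [ 0.4140105  -0.20452337  0.18115446] 294.46654611211574 219.59132007233273
```

View pics/w1.png

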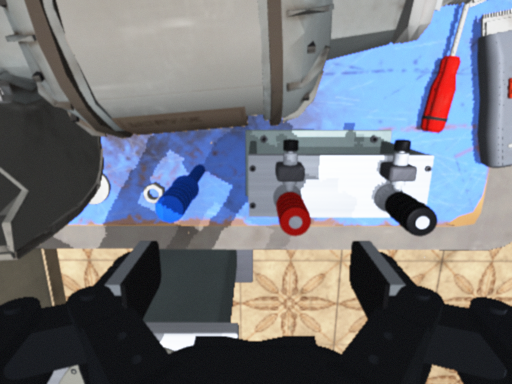

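The wrist view shows the red knob at (293,215) with its catch at (290,172), the black knob at (412,212) and the blue look-alike at (180,200) off the rail. Measured red axis is (0.403, −0.2155), top 0.179, within 3 mm of the top camera. Next I'll align and descend.

Emit:
servo_tool([
  [[-0.01,0.015,0],[0,0,0.0],0.085],
  [[-0.0102,0.015,0],[0,0,0.003],0.085],
  [[0,0,0.01],[0,0,0],0.085],
  [[0,0,0.015],[0,0,0],0.085],
  [[0,0,0.015],[0,0,0],0.085],
  [[0,0,0.015],[0,0,0],0.085],
  [[0,0,0.01],[0,0,0],0.085],
  [[0,0,0],[0,0,0],0.085],
  [[0,0,0],[0,0,0],0.085],
])

```text
time_s: 2.53
tcp_pos: [0.4011, -0.2185, 0.1981]
tcp_rot: [-180.0, 0.1, -0.2]
wrist_force: [-0.0, 1.2, 0.9]
gripper_width: 0.0849
```

Run:
```python
from h import *
o=get_obs(); print(o['time_s'],o['tcp_pos'],o['tcp_rot'],o['wrist_force'],o['wrist_torque'])
snap('wrist','w2')
W,p,d=world('w2')
hsv=cv2.cvtColor(p,cv2.COLOR_RGB2HSV)
red=((hsv[...,0]<8)|(hsv[...,0]>172))&(hsv[...,1]>150)
v,u=np.mgrid[:384,:512]
m=(abs(W[...,2]-.179)<.004)&(abs(W[...,0]-.403)<.02)&(abs(W[...,1]+.2155)<.02); q=W[m]
print(m.sum(),q.mean(0),q.min(0),q.max(0),np.percentile(q,[1,99],axis=0),u[m].mean(),v[m].mean())
cv2.imwrite('pics/w2m.png',np.where(m[...,None],255,p)[:,:,::-1])
```

```text
2.5333 [ 0.40106959 -0.21850755  0.19810793] [-1.79968257e+02  5.98877367e-02 -2.29218623e-01] [-0.03772606  1.18806711  0.85210667] [ 0.05107138 -0.0113747  -0.01155792]
1437 [ 0.40265991 -0.21598339  0.17892732] [ 0.3898487  -0.22793133  0.17509429] [ 0.41388053 -0.20427459  0.18110216] [[ 0.39098767 -0.22684693  0.17576755]
 [ 0.41319611 -0.20498777  0.18053218]] 250.13987473903967 226.2108559498956
```

View pics/w2.png

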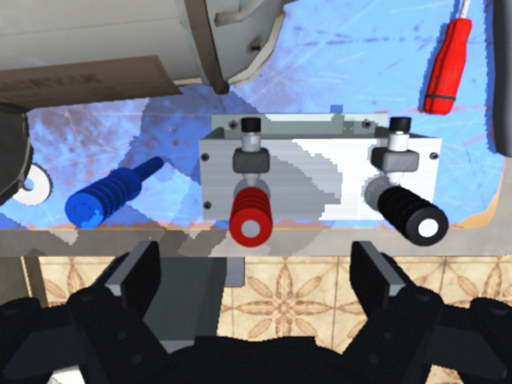

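View pics/w2m.png

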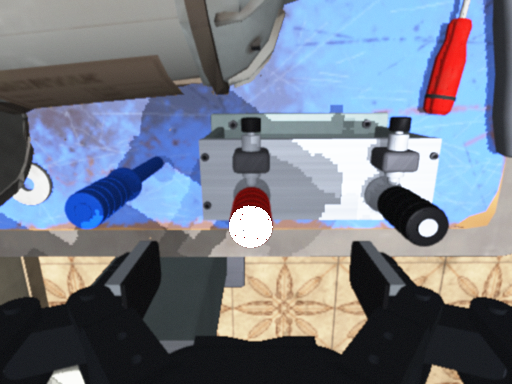

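The mask on the knob top centres at pixel (250,226), which gives (0.4023, −0.216). I'll correct by about 1–2 mm, descend and close.

Emit:
servo_tool([
  [[0.001,-0.0025,0.014],[0,0,0],0.085],
  [[0,0,0.014],[0,0,0],0.085],
  [[0,0,0.014],[0,0,0],0.085],
  [[0,0,0.01],[0,0,0],0.085],
  [[0,0,0.005],[0,0,0],0.085],
  [[0,0,0],[0,0,0],0.085],
  [[0,0,0],[0,0,0],0.085],
  [[0,0,0],[0,0,0],0.085],
])

```text
time_s: 3.25
tcp_pos: [0.4031, -0.2159, 0.1421]
tcp_rot: [180.0, -0.1, -0.2]
wrist_force: [-0.0, -0.5, 0.2]
gripper_width: 0.0853
```

Emit:
servo_tool([
  [[0,0,0],[0,0,0],0.05],
  [[0,0,0],[0,0,0],0.03],
  [[0,0,0],[0,0,0],0.015],
  [[0,0,0],[0,0,0],0.01],
  [[0,0,0],[0,0,0],0.01],
  [[0,0,0],[0,0,0],0.01],
  [[0,0,0],[0,0,0],0.01],
  [[0,0,0],[0,0,0],0.01],
  [[0,0,0],[0,0,0],0.01],
  [[0,0,0],[0,0,0],0.01],
  [[0,0,0],[0,0,0],0.01],
])

```text
time_s: 4.17
tcp_pos: [0.4028, -0.2157, 0.1415]
tcp_rot: [180.0, -0.0, -0.2]
wrist_force: [-1.0, -0.8, 4.8]
gripper_width: 0.0227
```

Run:
```python
from h import *
o=get_obs(); print(o['time_s'],o['tcp_pos'],o['tcp_rot'],o['wrist_force'],o['wrist_torque'],o['gripper_width'])
snap('wrist','w3')
W,p,d=world('w3')
m=(abs(W[...,2]-.179)<.004)&(abs(W[...,0]-.403)<.02)&(abs(W[...,1]+.2155)<.02); q=W[m]
print(m.sum(),q.mean(0),np.percentile(q,[1,99],axis=0))
```

```text
4.1667 [ 0.40277847 -0.21568313  0.1414913 ] [ 1.79982659e+02 -1.42053481e-02 -1.79509190e-01] [-0.97961383 -0.78338053  4.77984222] [-0.02121048  0.16159549 -0.04131527] 0.02269745565411454
3917 [ 0.40381273 -0.21553991  0.17884194] [[ 0.39090984 -0.23192574  0.17530004]
 [ 0.41367403 -0.19911905  0.18222835]]
```

View pics/w3.png

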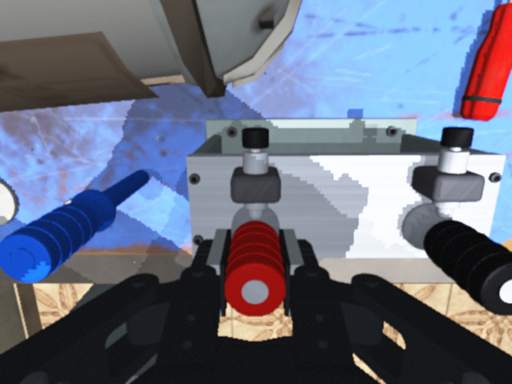

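The wrist view shows the red knob held between both pads at (255,270), the catch behind it at (255,183) and the black knob untouched at (475,260). Now the straight upward pull.

Emit:
servo_tool([
  [[0,0,-0.003],[0,0,0],0.01],
  [[0,0,-0.004],[0,0,0],0.01],
  [[0,0,-0.004],[0,0,0],0.01],
  [[0,0,-0.004],[0,0,0],0.01],
  [[0,0,-0.004],[0,0,0],0.01],
  [[0,0,-0.004],[0,0,0],0.01],
  [[0,0,-0.004],[0,0,0],0.01],
  [[0,0,-0.005],[0,0,0],0.01],
  [[0,0,0],[0,0,0],0.01],
  [[0,0,0],[0,0,0],0.01],
])

```text
time_s: 5.05
tcp_pos: [0.4029, -0.2157, 0.1736]
tcp_rot: [180.0, -0.0, -0.2]
wrist_force: [0.5, 0.8, -1.4]
gripper_width: 0.0224
```

Run:
```python
from h import *
o=get_obs(); print(o['time_s'],o['tcp_pos'],o['tcp_rot'],o['wrist_force'],o['wrist_torque'],o['gripper_width'])
snap('wrist','w4'); snap('side','s4')
a=load('w4')['p'];b=load('s4')['p']
cv2.imwrite('pics/c4.png',np.hstack([cv2.resize(a[200:350,170:340],(340,300)),cv2.resize(b[150:300,250:420],(340,300))])[:,:,::-1])
```

```text
5.05 [ 0.40289838 -0.21569239  0.17360538] [ 1.79971591e+02 -4.05572140e-02 -1.82366092e-01] [ 0.48047158  0.7862239  -1.40540263] [ 0.01511036 -0.00964485 -0.00191787] 0.02244251839170605
```

View pics/c4.png

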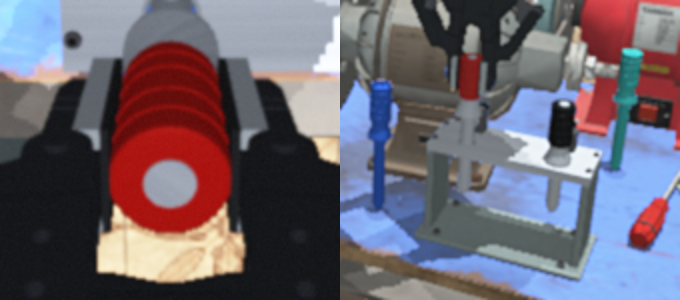

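The pin has come up in the grip, the collar is past the catch and the black pin is still in the rail. I'll keep raising until the tip clears the 260 mm grinder.

Emit:
servo_tool([
  [[0,0,-0.006],[0,0,0],0.01],
  [[0,0,-0.01],[0,0,0],0.01],
  [[0,0,-0.013],[0,0,0],0.01],
  [[0,0,-0.013],[0,0,0],0.01],
  [[0,0,-0.013],[0,0,0],0.01],
  [[0,0,-0.013],[0,0,0],0.01],
  [[0,0,-0.015],[0,0,0],0.01],
  [[0,0,-0.018],[0,0,0],0.01],
  [[0,0,-0.018],[0,0,0],0.01],
  [[0,0,-0.018],[0,0,0],0.01],
  [[0,0,-0.018],[0,0,0],0.01],
  [[0,0,-0.018],[0,0,0],0.01],
  [[0,0,-0.018],[0,0,0],0.01],
  [[0,0,-0.018],[0,0,0],0.01],
  [[0,0,-0.018],[0,0,0],0.01],
  [[0,0,-0.015],[0,0,0],0.01],
  [[0,0,-0.01],[0,0,0],0.01],
  [[0,0,0],[0,0,0],0.01],
  [[0,0,0],[0,0,0],0.01],
])

```text
time_s: 6.73
tcp_pos: [0.4026, -0.2155, 0.425]
tcp_rot: [180.0, -0.0, -0.2]
wrist_force: [0.3, 0.8, -2.6]
gripper_width: 0.0224
```

Run:
```python
from h import *
o=get_obs(); print(o['time_s'],o['tcp_pos'],o['tcp_rot'],o['joints'],o['wrist_force'],o['wrist_torque'],o['gripper_width'])
snap('side','s5'); snap('top','t5')
a=load('t5')['p'];b=load('s5')['p']
cv2.imwrite('pics/c5.png',np.hstack([cv2.resize(a,(400,300)),cv2.resize(b,(400,300))])[:,:,::-1])
```

```text
6.7333 [ 0.40261194 -0.2155196   0.42504643] [ 1.79997247e+02 -2.39694702e-03 -1.86471205e-01] [-3.56587785e+01  5.85265414e+00  8.00222047e+01 -8.53322290e-04
  9.41215914e+01  5.45276314e+01] [ 0.27873527  0.76231247 -2.63465303] [ 0.02914286 -0.01269568  0.0500957 ] 0.022402653407930774
```

View pics/c5.png

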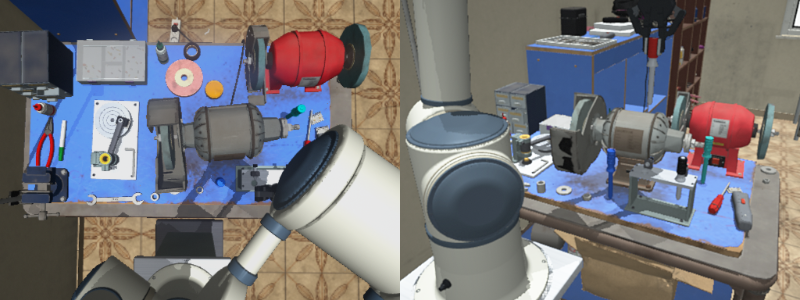

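The pin hangs upright from the gripper in the side view at (650,55). Tip height is about 0.303, which gives 43 mm over the grinder. I'll cross, stopping about 45 mm short of the bush so I can look at it.

Emit:
servo_tool([
  [[0.002,-0.008,0],[0,0,0],0.01],
  [[0.004,-0.016,0],[0,0,0],0.01],
  [[0.004,-0.023,0],[0,0,0],0.01],
  [[0.004,-0.023,0],[0,0,0],0.01],
  [[0.004,-0.023,0],[0,0,0],0.01],
  [[0.004,-0.023,0],[0,0,0],0.01],
  [[0.004,-0.023,0],[0,0,0],0.01],
  [[0.004,-0.023,0],[0,0,0],0.01],
  [[0.004,-0.023,0],[0,0,0],0.01],
  [[0.004,-0.023,0],[0,0,0],0.01],
  [[0.004,-0.023,0],[0,0,0],0.01],
  [[0.004,-0.023,0],[0,0,0],0.01],
  [[0.004,-0.023,0],[0,0,0],0.01],
  [[0.004,-0.023,0],[0,0,0],0.01],
  [[0.004,-0.023,0],[0,0,0],0.01],
  [[0.004,-0.023,0],[0,0,0],0.01],
  [[0.004,-0.023,0],[0,0,0],0.01],
  [[0.002,-0.016,0],[0,0,0],0.01],
  [[0,-0.008,0],[0,0,0],0.01],
  [[0,0,0],[0,0,0],0.01],
])

```text
time_s: 8.5
tcp_pos: [0.4714, 0.1787, 0.4246]
tcp_rot: [-180.0, 0.1, -0.1]
wrist_force: [-0.6, -0.6, -1.3]
gripper_width: 0.0225
```

Run:
```python
from h import *
o=get_obs(); print(o['time_s'],o['tcp_pos'],o['tcp_rot'],o['joints'],o['wrist_force'],o['wrist_torque'],o['gripper_width'])
snap('wrist','w6'); 
W,p,d=world('w6')
hsv=cv2.cvtColor(p,cv2.COLOR_RGB2HSV)
y=(hsv[...,0]>18)&(hsv[...,0]<35)&(hsv[...,1]>110)&(abs(W[...,2]-.11)<.006)&(np.hypot(W[...,0]-.471,W[...,1]-.229)<.03)
q=W[y]; v,u=np.nonzero(y)
print(y.sum(),q.mean(0),np.percentile(q,[1,99],axis=0),u.mean(),v.mean())
cv2.imwrite('pics/w6m.png',np.where(y[...,None],[255,0,255],p)[:,:,::-1])
```

```text
8.5 [0.47144336 0.17873147 0.42457221] [-1.79999925e+02  7.48873583e-02 -7.36710256e-02] [1.39614572e+01 1.04064636e+01 7.45589589e+01 1.83066942e-02
 9.51072109e+01 1.04036746e+02] [-0.62591091 -0.60104052 -1.29500572] [ 0.05796463 -0.0417969   0.02234932] 0.02253296207929918
324 [0.47083666 0.22865368 0.10981881] [[0.45525473 0.2127463  0.10616994]
 [0.48645218 0.24407044 0.11199878]] 219.85185185185185 148.0679012345679[ WARN:0@1.378] global loadsave.cpp:1063 imwrite_ Unsupported depth image for selected encoder is fallbacked to CV_8U.
```

View pics/w6.png

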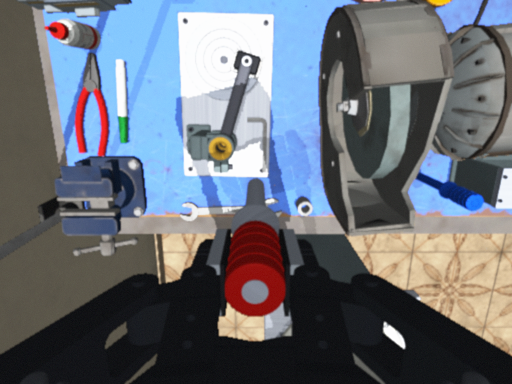

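View pics/w6m.png

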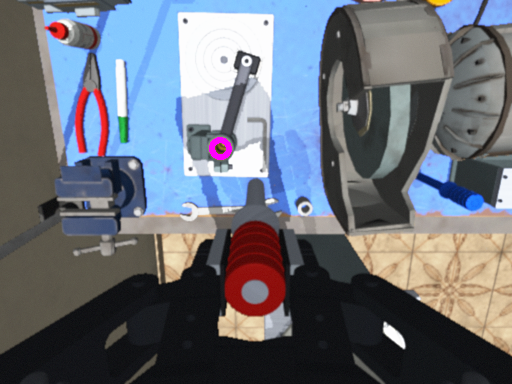

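The bush ring is at pixel (220,148), giving (0.4709, 0.2287, 0.110). The top camera gave (0.471, 0.2297), so they agree within 1 mm. Next I'll check where the held pin's axis and tip are relative to the TCP.

Run:
```python
from h import *
W,p,d=world('w6'); t=np.array([.47144,.17873,.42457])
R=W-t
for a,b in [(.036,.039),(-.04,-.03),(-.06,-.05),(-.08,-.07),(-.10,-.09),(-.112,-.104)]:
    m=(R[...,2]>a)&(R[...,2]<b)&(np.abs(R[...,0])<.025)&(np.abs(R[...,1])<.014)
    q=R[m]; 
    if len(q): print(a,b,len(q),np.round(q.mean(0)*1e3,1),np.round(q.min(0)*1e3,1),np.round(q.max(0)*1e3,1))
m=(np.abs(R[...,0])<.025)&(np.abs(R[...,1])<.014); print('z range',R[m][:,2].min())
# mask width per row of shank
z=d
for v in range(178,225,4):
    r=np.nonzero((R[v,:,2]>-.14)&(R[v,:,2]<-.02)&(abs(R[v,:,1])<.016))[0]
    if len(r): print(v,r.min(),r.max(),(r.min()+r.max())/2,np.round(np.median(R[v,r],0)*1e3,1))
```

```text
0.036 0.039 3303 [-0.   0.1 37.5] [-13. -14.  36.] [11.2 13.9 39. ]
-0.06 -0.05 93 [  4.6  -0.2 -55.1] [  0.8  -6.8 -60. ] [  6.1   6.5 -50. ]
-0.08 -0.07 74 [  4.4  -0.2 -74.8] [  0.9  -6.6 -79.9] [  5.9   6.3 -70. ]
-0.1 -0.09 60 [  4.3  -0.2 -95.4] [ -0.2  -7.2 -99.8] [  5.9   6.  -90.2]
-0.112 -0.104 39 [   4.4   -0.2 -107.9] [   0.6   -6.7 -112. ] [   5.8    6.3 -104.2]
z range -0.4153035045196829
178 254 257 255.5 [   5.7   -0.6 -111.5]
182 248 262 255.0 [   4.9   -0.2 -101.5]
186 247 263 255.0 [  5.   -0.2 -89.3]
190 247 264 255.5 [  4.9  -0.9 -78.9]
194 246 264 255.0 [  4.6  -0.2 -69.7]
198 246 264 255.0 [  5.1  -0.2 -59.1]
202 245 265 255.0 [  4.9  -0.2 -51.2]
206 244 266 255.0 [ 11.8  -0.1 -23.1]
210 239 271 255.0 [ 10.1  -1.8 -21.4]
214 235 275 255.0 [  7.8   6.3 -21.5]
218 233 277 255.0 [  5.5  10.2 -21.4]
222 232 278 255.0 [  3.4 -11.6 -20.9]
```

The shank's front face is constant at about +6 mm in x along its length, so there's no tilt. The pin axis lies about (−0.9, −0.3) mm from the TCP, so the TCP target over the bush is (0.4718, 0.229). I'll go above it and down until the tip is about 28 mm above the mouth.

Emit:
servo_tool([
  [[0,-0.01,0],[0,0,0],0.01],
  [[0,-0.016,0],[0,0,0],0.01],
  [[0,-0.016,0],[0,0,0],0.01],
  [[0,-0.008,0.005],[0,0,0],0.01],
  [[0,0,0.012],[0,0,0],0.01],
  [[0,0,0.018],[0,0,0],0.01],
  [[0,0,0.018],[0,0,0],0.01],
  [[0,0,0.018],[0,0,0],0.01],
  [[0,0,0.018],[0,0,0],0.01],
  [[0,0,0.018],[0,0,0],0.01],
  [[0,0,0.018],[0,0,0],0.01],
  [[0,0,0.018],[0,0,0],0.01],
  [[0,0,0.012],[0,0,0],0.01],
  [[0,0,0.008],[0,0,0],0.01],
  [[0,0,0],[0,0,0],0.01],
  [[0,0,0],[0,0,0],0.01],
  [[0,0,0],[0,0,0],0.01],
])

```text
time_s: 9.97
tcp_pos: [0.4725, 0.2272, 0.2631]
tcp_rot: [-180.0, -0.1, -0.2]
wrist_force: [-0.5, -0.2, -0.4]
gripper_width: 0.0224
```

Run:
```python
from h import *
o=get_obs(); print(o['time_s'],o['tcp_pos'],o['tcp_rot'],o['wrist_force'],o['wrist_torque'],o['gripper_width'])
snap('wrist','w7'); snap('side','s7'); snap('top','t7')
W,p,d=world('w7')
hsv=cv2.cvtColor(p,cv2.COLOR_RGB2HSV)
y=(hsv[...,0]>18)&(hsv[...,0]<35)&(hsv[...,1]>110)&(abs(W[...,2]-.11)<.005)&(np.hypot(W[...,0]-.471,W[...,1]-.229)<.03)
q=W[y]; print(len(q),q.mean(0),np.percentile(q,[1,99],axis=0))
b,_=cv2.minEnclosingCircle((q[:,:2]*1000).astype(np.float32)),0; print(b)
t=o['tcp_pos'];R=W-t
m=(R[...,2]>-.115)&(R[...,2]<-.05)&(np.abs(R[...,0])<.02)&(np.abs(R[...,1])<.012);q=R[m]
print('shank',q.mean(0),np.percentile(q,[1,99],axis=0))
cv2.imwrite('pics/c7.png',np.hstack([cv2.resize(p[60:250,150:350],(420,400)),cv2.resize(load('s7')['p'][60:250,130:310],(380,400))])[:,:,::-1])
```

```text
9.9667 [0.472524   0.22721635 0.26307587] [-1.79977083e+02 -6.73450094e-02 -1.97520247e-01] [-0.49424969 -0.15581199 -0.40432957] [-0.03372723  0.01115678 -0.00127298] 0.02238025246091996
554 [0.4738117  0.22898943 0.10975767] [[0.45827022 0.21292487 0.1068    ]
 [0.48642152 0.24408719 0.11161797]]
((470.43109130859375, 228.55921936035156), 16.45530891418457)
shank [ 0.00454813 -0.00024357 -0.07765613] [[ 0.0003858  -0.00683647 -0.11186114]
 [ 0.00601328  0.00650932 -0.05029065]]
```

View pics/c7.png

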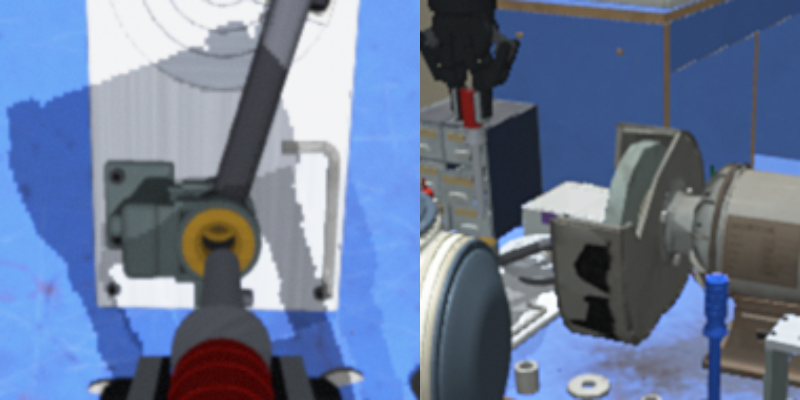

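The ring circle fits at (0.4705, 0.2286) with radius 16.5 mm, matching the 33 mm face, and the tip stands over its mouth in the left crop at (222,240). The TCP needs about (−1, +1.5) mm, then I'll start the entry and watch the force.

Emit:
servo_tool([
  [[-0.001,-0.0015,0.004],[0,0,0],0.01],
  [[0,0,0.008],[0,0,0],0.01],
  [[0,0,0.008],[0,0,0],0.01],
  [[0,0,0.006],[0,0,0],0.01],
  [[0,0,0.005],[0,0,0],0.01],
  [[0,0,0.004],[0,0,0],0.01],
  [[0,0,0.004],[0,0,0],0.01],
  [[0,0,0.004],[0,0,0],0.01],
  [[0,0,0],[0,0,0],0.01],
])

```text
time_s: 10.87
tcp_pos: [0.4709, 0.2286, 0.2185]
tcp_rot: [180.0, 0.1, -0.2]
wrist_force: [0.2, -0.3, -1.1]
gripper_width: 0.0227
```

Run:
```python
from h import *
o=get_obs(); print(o['time_s'],o['tcp_pos'],o['tcp_rot'],o['wrist_force'],o['wrist_torque'],o['gripper_width'])
```

```text
10.8667 [0.47086128 0.22861477 0.21852983] [ 1.79982236e+02  5.08206550e-02 -1.85409938e-01] [ 0.24098305 -0.32490737 -1.07041708] [-0.02719209 -0.02301691 -0.02516111] 0.022703301684769445
```

The tip is 13 mm into the upper bush with no force. Continuing slowly towards the lower bush.

Emit:
servo_tool([
  [[0.0004,0,0.004],[0,0,0],0.01],
  [[0,0,0.004],[0,0,0],0.01],
  [[0,0,0.004],[0,0,0],0.01],
  [[0,0,0.004],[0,0,0],0.01],
  [[0,0,0.004],[0,0,0],0.01],
  [[0,0,0.004],[0,0,0],0.01],
  [[0,0,0.004],[0,0,0],0.01],
  [[0,0,0],[0,0,0],0.01],
])

```text
time_s: 11.53
tcp_pos: [0.4712, 0.2286, 0.1904]
tcp_rot: [180.0, 0.1, -0.2]
wrist_force: [-0.4, -0.1, -1.6]
gripper_width: 0.0226
```

Run:
```python
from h import *
o=get_obs(); print(o['time_s'],o['tcp_pos'],o['tcp_rot'],o['wrist_force'],o['wrist_torque'],o['gripper_width'])
```

```text
11.5333 [0.47115061 0.22859261 0.19042319] [ 1.79979731e+02  6.34969029e-02 -1.86814378e-01] [-0.43828566 -0.11395526 -1.55510256] [-0.02949949 -0.01225393 -0.02428679] 0.02257884031934609
```

Emit:
servo_tool([
  [[0,0,0.004],[0,0,0],0.01],
  [[0,0,0.004],[0,0,0],0.01],
  [[0,0,0.004],[0,0,0],0.01],
  [[0,0,0.004],[0,0,0],0.01],
  [[0,0,0.004],[0,0,0],0.01],
  [[0,0,0.004],[0,0,0],0.01],
  [[0,0,0.004],[0,0,0],0.01],
  [[0,0,0],[0,0,0],0.01],
])

```text
time_s: 12.2
tcp_pos: [0.4711, 0.2286, 0.1624]
tcp_rot: [180.0, 0.1, -0.2]
wrist_force: [-0.1, 0.3, -1.6]
gripper_width: 0.0227
```

Run:
```python
from h import *
o=get_obs(); print(o['time_s'],o['tcp_pos'],o['tcp_rot'],o['wrist_force'],o['wrist_torque'],o['gripper_width'])
```

```text
12.2 [0.47113749 0.2286016  0.16244561] [ 1.79979057e+02  6.16990985e-02 -1.85658507e-01] [-0.06891255  0.27803387 -1.5714089 ] [-0.0199327   0.03818027  0.02933964] 0.02272098151636412
```

The tip is about 15 mm into the lower bush with no side force. The cup should be felt from TCP z ≈ 0.1485 and the collar at ≈ 0.1365.

Emit:
servo_tool([
  [[0,0,0.004],[0,0,0],0.01],
  [[0,0,0.004],[0,0,0],0.01],
  [[0,0,0.004],[0,0,0],0.01],
  [[0,0,0.003],[0,0,0],0.01],
  [[0,0,0.003],[0,0,0],0.01],
  [[0,0,0.003],[0,0,0],0.01],
  [[0,0,0],[0,0,0],0.01],
  [[0,0,0],[0,0,0],0.01],
])

```text
time_s: 12.87
tcp_pos: [0.4716, 0.2288, 0.1424]
tcp_rot: [-180.0, -0.0, -0.2]
wrist_force: [-0.5, -0.1, 4.6]
gripper_width: 0.0227
```

Run:
```python
from h import *
o=get_obs(); print(o['time_s'],o['tcp_pos'],o['tcp_rot'],o['wrist_force'],o['wrist_torque'],o['gripper_width'])
```

```text
12.8667 [0.47164158 0.22877621 0.14236308] [-1.79995237e+02 -1.37182937e-02 -1.82516585e-01] [-0.4500375  -0.11846791  4.62812065] [-0.1573436   0.09490482 -0.00811769] 0.022741461567667254
```

The cup spring is felt, at about 6 N net. Pressing on in small steps.

Emit:
servo_tool([
  [[0,0,0.0015],[0,0,0],0.01],
  [[0,0,0.0015],[0,0,0],0.01],
  [[0,0,0.0015],[0,0,0],0.01],
  [[0,0,0.001],[0,0,0],0.01],
  [[0,0,0],[0,0,0],0.01],
  [[0,0,0],[0,0,0],0.01],
])

```text
time_s: 13.37
tcp_pos: [0.4716, 0.2288, 0.1368]
tcp_rot: [-180.0, -0.0, -0.2]
wrist_force: [-0.5, -1.0, 6.0]
gripper_width: 0.0224
```

Run:
```python
from h import *
o=get_obs(); print(o['time_s'],o['tcp_pos'],o['tcp_rot'],o['wrist_force'],o['wrist_torque'],o['gripper_width'])
```

```text
13.3667 [0.47163859 0.22876898 0.13681708] [-1.79993818e+02 -1.81940377e-02 -1.83389921e-01] [-0.49970249 -1.02850057  5.97223718] [-0.19447619  0.17006243 -0.02303824] 0.0224340520259957
```

Emit:
servo_tool([
  [[0,0,0.0005],[0,0,0],0.01],
  [[0,0,0.0005],[0,0,0],0.01],
  [[0,0,0],[0,0,0],0.01],
  [[0,0,0],[0,0,0],0.01],
])

```text
time_s: 13.7
tcp_pos: [0.4717, 0.2288, 0.1364]
tcp_rot: [-180.0, -0.1, -0.2]
wrist_force: [-2.9, -1.5, 17.5]
gripper_width: 0.0225
```

Run:
```python
from h import *
o=get_obs(); print(o['time_s'],o['tcp_pos'],o['tcp_rot'],o['wrist_force'],o['wrist_torque'],o['gripper_width'])
```

```text
13.7 [0.47173923 0.22878361 0.13641666] [-1.79984454e+02 -5.07904291e-02 -1.81361601e-01] [-2.90426483 -1.52130501 17.46940151] [-0.39886218  0.63891912  0.00956384] 0.022514137157782495
```

Force jumped from 6 to 17.5 N at z = 0.1364, which is where the collar should meet the bush. I'll verify that by picture.

Run:
```python
from h import *
snap('wrist','w9'); snap('side','s9'); snap('top','t9')
o=get_obs(); print(o['time_s'],o['tcp_pos'],o['wrist_force'],o['gripper_width'],np.abs(o['dq']).max())
W,p,d=world('w9'); v,u=np.mgrid[:384,:512]
hsv=cv2.cvtColor(p,cv2.COLOR_RGB2HSV)
m=((hsv[...,0]<8)|(hsv[...,0]>172))&(hsv[...,1]>150)&(np.hypot(W[...,0]-.471,W[...,1]-.2285)<.014)&(W[...,2]>.168)
print('knob top z',np.median(W[...,2][m]),np.percentile(W[...,2][m],[5,95]),m.sum())
m=(np.hypot(W[...,0]-.471,W[...,1]-.2285)<.018)&(W[...,2]<.13)&(W[...,2]>.1); print(np.histogram(W[...,2][m],12))
cv2.imwrite('pics/c9.png',np.hstack([cv2.resize(p[100:320,150:360],(400,420)),cv2.resize(load('t9')['p'][120:260,270:400],(390,420))])[:,:,::-1])
```

```text
13.85 [0.47173278 0.22879733 0.13641419] [-3.40857099 -2.47378565 17.37492888] 0.022653005499838872 0.13549570084313892
knob top z 0.17378854909136915 [0.16961549 0.1748609 ] 2537
(array([ 47, 409, 380,  52,  58, 141, 137, 114, 113,  94,  53,  17]), array([0.106388  , 0.10798719, 0.10958638, 0.11118557, 0.11278476,
       0.11438395, 0.11598314, 0.11758233, 0.11918152, 0.12078071,
       0.1223799 , 0.12397909, 0.12557828]))
```

View pics/c9.png

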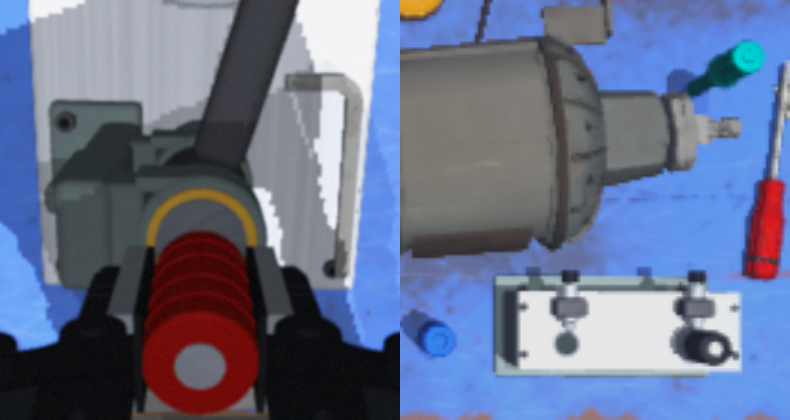

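The left crop shows the collar on the brass ring at (205,220), leaving only an even thin rim. Knob top is 0.1738 against 0.174 expected. The right crop shows the red hole empty at (567,343) and the black pin still in place at (712,348). The push is steady at 17.4 N, so I'm handing in.

Run:
```python
from h import *
print(ticket.job_done()); o=get_obs(); print(o['time_s'],o['tcp_pos'],o['wrist_force'])
```

```text
the job is handed in; nothing more can be done
None
the job is handed in; nothing more can be done
```

The red hinge pin is fully home in both bushes, and the arm is still gripping it and holding it down for you to tighten the clamp screw. I pulled it straight up out of the catch, carried it over the grinder (about 43 mm clear by calculation), and threaded it through the upper and lower bushes with no noticeable side force. The job was handed in at about 13.9 s.

Last checks, just before handing in:
- **Seating:** the knob top measured 0.1738 m, against 0.174 expected with the collar on the bush. The push rose from 6 N (cup spring alone) to a steady 17.4 N as the collar met the bush. The picture shows the collar on the brass ring.
- **Cup:** I couldn't see it. That it is pushed down is inferred from the spring force and the pin's height.
- **Grip:** the fingers read 22.7 mm on the 24 mm knob, with 3–4 N of side force while holding.
- **Black pin:** it is still in its place on the rail.

No check failed. The top and wrist cameras disagreed by about 1 mm on the bush and 3 mm on the knob. I used the wrist camera's figures.

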